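Chock a bamboo culm on the splitting board and swing its stop out of the way

TASK

Get the bamboo culm on the sloping board ready for splitting: set the yellow chock on the board and push its thin edge snugly under the middle of the culm's low side while the blue stop is still shut. Then swing the stop up and over, past its balance point, so that it stays open by itself and the chock alone keeps the culm from rolling. Leave the culm where it lies and the other things on the bench undisturbed.

Things in the scene. Friction and masses are not known exactly. Their poses are not given: they have to be found in the camera images.
- board: Fixed pale wooden board sloping 8.5 degrees, 240 mm wide, 18 mm thick. It rises along the body's own +x; the low edge is towards the robot. The body frame is level; origin on the bench straight below the middle of the line on which the culm rests. Upper face: 43 mm + 0.1495 x above the bench at own x, from x = -158 to +109 mm.
- board_apron (a point): Point on the board's upper face in front of (downhill of) the culm: own x = -100, y = 0 of the board, 28 mm above the bench. Free apron from which to push the chock uphill. Two steel hinge brackets stand at the board's high end, y = +-105 mm.
- culm: Loose bamboo culm (straw-coloured round pole), 70 mm diameter, 200 mm long, 0.3 to 0.54 kg. It lies across the slope with its axis along the board's y and leans on the stop's two legs; nothing else keeps it from rolling down. Origin in the middle of its axis, its own y along the axis (x and z turn as it rolls).
- chock: Loose yellow wedge, 0.22 kg, 80 mm long (own x), 90 mm wide (own y), 42 mm high, with a black grip tab. Origin at the centre of its underside. Snug against the culm, the culm's axis is about 51 mm ahead of the origin in own x and 35 mm above the underside. At the start it lies on the bench left or right of the board, thin edge roughly away from the robot.
- chock_edge (a point): Middle of the chock's thin edge (2 mm high), at own x = +40 mm, z = 0. From it the ramp rises at 38 degrees to 42 mm at x = -11 mm, then a flat top runs to the upright rear face at x = -40 mm.
- chock_tab (a point): Grip point on the chock's tab, at x = -48, y = 0, z = 74 mm of the chock; axes as the chock's. The tab is a flat plate 12 mm thick, 90 mm wide, leaning back (to own -x) 25 degrees from the chock's vertical; it leaves the top at x = -30, z = 36 mm and is 65 mm long. Pinch it across its thickness, fingers along the plate.
- stop (a joint): Angle of the stop, a hinged blue frame of 12 mm steel rod. 0 = shut (its weight holds it on a limit); grows as its front rises and swings over, away from the robot, to the end stop at 2.1 rad. Balance point about 1.3 rad; beyond it falls open and stays. Nearly free hinge; about 1.5 N lifts it at the grip.
- stop_leg (a point): Lower end of one of the stop's two legs (the right one), which hang before the culm's low side when shut, at own y = -82 and +82 mm of the board, 20 mm over its face; each is joined to the hinge by an arm passing over the culm. The chock goes between the legs.
- stop_grip (a point): Centre of the stop's red cylindrical grip, 18 mm diameter, 110 mm long, parallel to the board's y. It joins the two arms in front of and above the culm; 122 mm from the hinge axis.
- stop_hinge (a point): Middle of the stop's hinge axis, which is parallel to the board's y, uphill of the culm (50 mm above the board's face).
- jar: Bystander: amber glass jar with white cap, 72 mm diameter, 100 mm high; origin under its centre. Chock and jar may swap sides.
- mug: Bystander: blue mug, 80 mm diameter, 90 mm high; origin under its centre.
- candle: Bystander: red candle on a steel dish, dish 110 mm wide, 122 mm high; origin under its centre.
- bobbin: Bystander: empty wooden bobbin, 70 mm diameter, 80 mm high; origin under its centre.
- brush: Bystander: brush with wooden handle lying flat behind the board, on the right.
- mallet: Bystander: hammer with a wooden handle lying flat behind the board, on the left.
- offcut: Bystander: short bamboo offcut standing upright, 56 mm diameter, 120 mm high; origin under its centre.
Things that resemble listed ones, but are neither listed nor needed, are in the scene too. What is shaped like the culm but pink is not meant.

How it is judged (in metres and radians):
On the way, in this order (a step that is already met when the one before it is completed fails the run):
1. the chock stands on the board with its thin edge snug under the culm's low side, between the legs, while the stop is still shut (x of culm in the frame of chock between 0.035 and 0.062 m and y of culm in the frame of chock between -0.035 and 0.035 m and z of culm in the frame of chock between 0.025 and 0.05 m and value of joint stop below 0.15 rad), for 0.3 s.
2. the stop is swung up past its balance point (value of joint stop above 1.4 rad), for 0.2 s.
At the end, for the whole second after the job is handed in: The stop stands open by itself (beyond 1.6 rad), still. The culm rests against the chock, at rest, within 25 mm of where it lay; its axis is 35 to 62 mm ahead of the chock's origin, 25 to 50 mm above the chock's underside, and its middle within 35 mm sideways of the chock's (x of culm in the frame of chock between 0.035 and 0.062 m and y of culm in the frame of chock between -0.035 and 0.035 m and z of culm in the frame of chock between 0.025 and 0.05 m and value of joint stop above 1.6 rad and velocity of joint stop between -0.1 and 0.1 rad/s and distance of culm from where it was at the start of the episode below 0.025 m and linear speed of each of culm, chock below 0.01 m/s and contact force between culm and chock above 0.05 N); the robot touches nothing.
It fails at once if the culm is pushed or rolls more than 40 mm from its place (distance of culm from where it was at the start of the episode above 0.04 m).
It fails at once if another thing on the bench is moved more than 40 mm (distance of any of jar, mug, candle, bobbin, brush, mallet, offcut from where it was at the start of the episode above 0.04 m).
It also fails if it takes over 64 s, if anything falls off the work surface, if the arm or the gripper's body presses on something with over 40 N, if the wrist force passes 120 N, or if a joint passes its speed limit or range.

ROBOT

A 6-joint arm with a two-finger parallel gripper is mounted at the origin on the work surface. World frame = base frame: x ahead of the robot, y to its left, z up, the work surface at z = 0. Lengths are in mm, angles in rad, forces in N, time in s.
With the tool pointing down it reaches from about 400 to 925 mm from the base axis. Payload 12.5 kg.
Tool frame: the origin (TCP) lies at the very end of the fingers, on their centre line; the grasp point (between the pads) lies 19 mm behind it; z points along the fingers, y is the direction in which the jaws open and shut (so a half turn about z gives the same grasp; the last joint's range is limited). The gripper opens to 95 mm and grips with 3 to 60 N. Pads are 20 mm wide; open, the fingers measure 119 mm over their backs; the gripper's body (75 mm by 180 mm) begins 59 mm behind the grasp point.
Start: joints at [-1.329, 0.491, 1.559, -0, 1.092, -0.106], TCP at [213.042, -587.588, 214.661] pointing down, gripper open.
Joint ranges: [-3.1, 3.1], [-0.84, 2.19], [0.05, 2.79], [-1.13, 4.28], [0.06, 2.93], [-2.69, 2.69]. Speed limits (rad/s): [2.22, 2.22, 2.79, 3.14, 3.14, 3.14].

INTERFACE

Orientations are given as [roll, pitch, yaw] about the fixed x, y, z axes, in that order (R = Rz(yaw) Ry(pitch) Rx(roll)).
In Python, from cell import env, read_camera, get_calibration gives the robot as it stands.
- The arm moves only by the tool arm_command, never from a script. Its argument "targets" is a list of rows, each a list of 3 entries, a list of its own where there are three numbers: the turn, a rotation vector about the tool's x, y, z in rad, then the shift along the tool's x, y, z in m, then the closure in counts, from 0 (fully open) to 255 (shut). In form: [[[rx, ry, rz], [tx, ty, tz], fingers], ...]. A call has 1 to 8 rows; each row is the pose to reach, as a shift and turn from the pose commanded when the call began, along the tool's axes at that moment; what a row does not reach only later rows make up. A row lasts 1/10 s, in which the tool goes at most 50 mm and 8.59 degrees, less where a joint would pass 70% of its speed; a pose out of reach is approached as far as the arm can. A call with a gripper value outside its range is refused whole. The fingers move at their own pace and stop on an object; the grip force is fixed at half the most. Time passes only in rows, so rows that repeat a pose let the fingers close. It gives the time, the measured TCP pose, the force and the opening at its end, in the units of the state.
- env.state(): the state, without advancing time (a new reading comes with each control period).
- read_camera(name): name is "scene" or "top" or "wrist"; returns (picture, depth): 400x640x3 uint8, blue, green, red; 400x640 float32, mm along the optical axis (not along the pixel's ray), 0 where there is no reading.
- get_calibration(name): a dict with "vfov" (degrees; the focal length in pixels is half the picture's height over the tangent of half this angle, whatever the lens; pixels are square), "cx", "cy" (the principal point, pixels), "k1" (the pictures are not rectified: a ray, as slopes to the right and down, at radius r is drawn at 1 + k1 r^2 times it, then the intrinsics apply), "world_from_camera" (4x4, takes a point from camera to world coordinates). Camera axes: x right, y down, z forward; pixel columns grow to the right and rows downward; lengths in mm; the calibration is good to about 2 mm. A picture is of the moment at which its call begins: read the wrist's pose just before it. get_calibration takes no time and is no camera call; for the wrist camera it gives the pose at the moment of the call.
- env.job_done(): hands the job in, once; it reports no verdict.
The state is a dict: "t": time; "joints": joint angles; "qvel": joint speeds; "tau": joint torques, N m; "eef_pos": TCP position; "tcp_rot": TCP orientation; "ft_force": force on the tool from outside, world axes, zero at the start; "moment": the same for the moment, N m; "opening": opening from 0.0 (shut) to 1.0 (fully open).
Only numpy, scipy, OpenCV 4.12 (cv2) and the standard library are available. Lean on these libraries where they do the work, as an engineer would, in place of code of your own. Each camera call takes 0.05 s, during which the arm holds its last target.

## Working session

There is one attempt and no reset: what is moved stays moved. The work goes in short steps, Python scripts to look and compute and a tool call to move; the robot and the scene stay as the last step left them, time stands still between calls to the robot, and variables do not carry over. Pictures are saved under pics/ and viewed, and the job is handed in when it is done.

Besides the shell and the picture viewer there is one more tool, called after "Emit:" by a JSON object that holds its "fn" and its "kwargs", one argument or row to a line. arm_command: Moves the arm, as the interface text tells. Its arguments: {"type":"object","properties":{"targets":{"type":"array"}},"required":["targets"]}

```bash
ls; mkdir -p pics
cat > h.py <<'E'
from cell import env, read_camera, get_calibration
import numpy as np, cv2
from scipy.spatial.transform import Rotation as R
def und(c,u,v):
    f=200/np.tan(np.radians(c["vfov"])/2)
    x=(np.asarray(u,float)-c["cx"])/f; y=(np.asarray(v,float)-c["cy"])/f
    rd=np.hypot(x,y); r=rd.copy()
    for _ in range(20): r=rd/(1+c["k1"]*r*r)
    s=np.where(rd>0,r/np.maximum(rd,1e-9),1)
    return x*s,y*s
def cloud(c,d,u,v):
    x,y=und(c,u,v); z=d[v,u]
    P=np.stack([x*z,y*z,z],-1)
    T=np.array(c["world_from_camera"]); return P@T[:3,:3].T+T[:3,3]
def ray(c,u,v,h):
    x,y=und(c,u,v); T=np.array(c["world_from_camera"])
    d=T[:3,:3]@np.array([x,y,1.0]); o=T[:3,3]
    return o+d*(h-o[2])/d[2]
E
python3 - <<'E'
from h import *
print(env.state())
for n in("scene","top"):
    p,d=read_camera(n); c=get_calibration(n); print(n,c)
    cv2.imwrite(f"pics/{n}0.png",p); np.savez(f"{n}0.npz",p=p,d=d)
E
```

```text
pics
{'t': 0.0, 'joints': array([-1.32860286e+00,  4.91585305e-01,  1.55946111e+00,  1.29321302e-05,
        1.09170254e+00, -1.05599670e-01]), 'qvel': array([-0.00176955,  0.00102039,  0.00078629, -0.00040037, -0.00109455,
        0.00069586]), 'tau': array([-1.25254686e-03, -6.12647796e+01, -2.58185077e+01,  6.91811275e-02,
        4.82342835e-02, -9.47734861e-05]), 'eef_pos': array([ 212.97921466, -587.32675936,  214.04174037]), 'tcp_rot': array([-3.14044400e+00, -1.33283966e-04,  3.47787095e-01]), 'ft_force': array([-0.37363535, -0.28348344, -0.14949183]), 'moment': array([-0.0490596 ,  0.07022427,  0.01435669]), 'opening': 1.0043989605608645}
scene {'vfov': 49.95412742546686, 'cx': 320.11532435642465, 'cy': 199.62365898362654, 'k1': -0.04874094631139339, 'world_from_camera': array([[ 7.02868787e-01,  6.08488617e-01, -3.68397978e-01,
         9.69978733e+02],
       [ 7.11319349e-01, -6.00893964e-01,  3.64624777e-01,
        -4.55934099e+02],
       [ 5.01904398e-04, -5.18331985e-01, -8.55179339e-01,
         1.13366497e+03],
       [ 0.00000000e+00,  0.00000000e+00,  0.00000000e+00,
         1.00000000e+00]])}
top {'vfov': 50.896975083090304, 'cx': 320.81830030827564, 'cy': 199.41780770558245, 'k1': 0.011330678632316224, 'world_from_camera': array([[-2.56327842e-02, -9.97907214e-01,  5.93645717e-02,
         4.44673890e+02],
       [-9.99427310e-01,  2.42690134e-02, -2.35810855e-02,
         1.03832759e+01],
       [ 2.20910158e-02, -5.99350230e-02, -9.97957805e-01,
         1.32066004e+03],
       [ 0.00000000e+00,  0.00000000e+00,  0.00000000e+00,
         1.00000000e+00]])}
```

View pics/scene0.png

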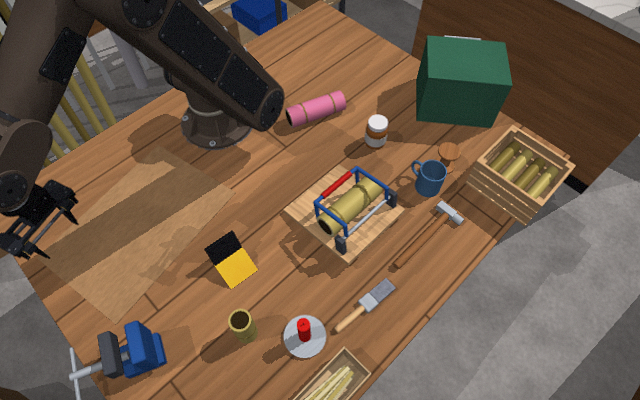

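View pics/top0.png

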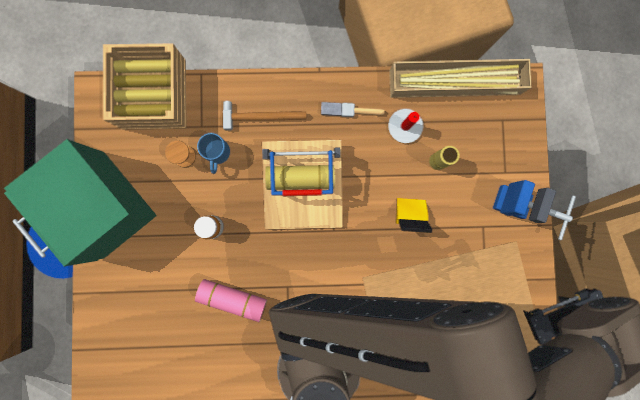

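Top view: the chock is the yellow block with a black tab at (413,213). The culm is on the board at (302,178). The stop's red grip is at (302,192).
Look-alikes: pink pole (230,300), crate culms (142,85), offcut (447,157) and slats box (460,77) for the culm. For the stop's blue, the vice is at (520,200) and the mug at (212,148). For its red, the candle is at (408,122). Next I'll check with crops and measure.

Run:
```python
from h import *
z=np.load("top0.npz"); p,d=z["p"],z["d"]; c=get_calibration("top")
v,u=np.mgrid[0:400,0:640]; W=cloud(c,d,u,v)
hsv=cv2.cvtColor(p,cv2.COLOR_BGR2HSV)
# yellow chock
m=(hsv[...,0]>20)&(hsv[...,0]<33)&(hsv[...,1]>200)&(u>385)&(u<440)&(v>190)&(v<240)
P=W[m]; print("yellow",m.sum(),P.min(0),P.max(0))
top=m&(W[...,2]>39); 
r=cv2.minAreaRect(P[:,:2].astype(np.float32)); print(r)
ramp=P[(P[:,2]>8)&(P[:,2]<37)]; A=np.c_[ramp[:,:2],np.ones(len(ramp))]; print("ramp grad",np.linalg.lstsq(A,ramp[:,2],rcond=None)[0])
k=(hsv[...,2]<45)&(u>390)&(u<440)&(v>205)&(v<240)&(W[...,2]>45); Q=W[k]; print("tab",k.sum(),Q.min(0),Q.max(0),cv2.minAreaRect(Q[:,:2].astype(np.float32)))
print(W[v==v][:0])
# board plane
b=(u>266)&(u<340)&(v>200)&(v<224); B=W[b]; A=np.c_[B[:,:2],np.ones(len(B))]
co=np.linalg.lstsq(A,B[:,2],rcond=None)[0]; print("board plane",co,np.degrees(np.arctan(np.hypot(*co[:2]))),np.degrees(np.arctan2(co[1],co[0])))
# board outline
res=np.abs(W[...,0]*co[0]+W[...,1]*co[1]+co[2]-W[...,2])
bm=((res<5)&(W[...,2]>14)&(u>250)&(u<355)&(v>130)&(v<240)).astype(np.uint8)
bm=cv2.morphologyEx(bm,cv2.MORPH_OPEN,np.ones((3,3)))
n,l,s,_=cv2.connectedComponentsWithStats(bm); i=1+np.argmax(s[1:,4]); 
E=W[l==i]; print("board",s[i],cv2.minAreaRect(E[:,:2].astype(np.float32)))
# red grip
g=((hsv[...,0]<6)|(hsv[...,0]>174))&(hsv[...,1]>180)&(u>260)&(u<345)&(v>170)&(v<210)
G=W[g]; print("grip",g.sum(),G.min(0),G.max(0),np.median(G,0),cv2.minAreaRect(G[:,:2].astype(np.float32)))
print("brd normal line")
# culm
q=(u>285)&(u<325)&(v>160)&(v<187)&(W[...,2]>80); C=W[q]
o=C[C[:,2]>C[:,2].max()-3]; print("culm top",C[:,2].max(),o.mean(0))
# also scene camera for board
cv2.imwrite("pics/crop1.png",np.hstack([cv2.resize(p[120:240,240:350],(440,480),interpolation=cv2.INTER_CUBIC),cv2.resize(p[185:245,380:445],(360,480*36*0+333),interpolation=cv2.INTER_CUBIC) if 0 else cv2.resize(p[180:260,385:445],(360,480),interpolation=cv2.INTER_CUBIC)]))
```

```text
yellow 650 [ 443.00210244 -355.82641301   -2.13036137] [ 521.82719129   10.38327592 1320.66004242]
((475.84320068359375, -171.62875366210938), (77.82569885253906, 367.7226867675781), 4.3816022872924805)
ramp grad [-4.50905468e-01 -3.19121388e-03  2.42692169e+02]
tab 297 [ 417.31476368 -339.14214937   46.48035142] [ 454.96346042   10.38327592 1320.66004242] ((446.30267333984375, -164.84353637695312), (348.8786926269531, 33.347164154052734), 85.07259368896484)
[]
board plane [-2.83899269e-01 -1.80580581e-02  1.68916081e+02] 15.879621586471018 -176.3604748443432
board [264 207  42   7 190] ((491.82183837890625, 92.30429077148438), (126.16144561767578, 18.59638786315918), 88.6051025390625)
grip 214 [444.67389016 -16.00182916 134.22898218] [ 545.04191346   88.48707919 1320.66004242] [536.36307243  37.6029405  143.30404072] ((495.3813781738281, 36.913063049316406), (104.24215698242188, 100.55209350585938), 89.08233642578125)
brd normal line
culm top 1320.6600424188334 [ 444.67389016   10.38327592 1320.66004242]
```

View pics/crop1.png

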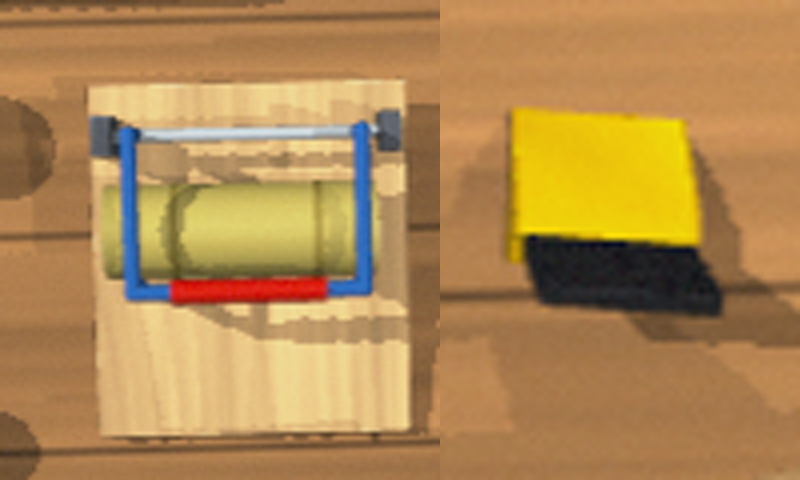

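The crops confirm both choices: a yellow wedge with its tab towards the robot, and the straw-coloured culm under the blue frame with the red grip. I need to drop the missing depth pixels and measure again.

Run:
```python
from h import *
v,u=np.mgrid[0:400,0:640]
def rect(P): 
    r=cv2.minAreaRect(P[:,:2].astype(np.float32)); return np.round(cv2.boxPoints(r),1).tolist(),np.round(r[0],1),np.round(r[1],1),round(r[2],2)
def plane(P):
    co=None; S=P
    for _ in range(8):
        A=np.c_[S[:,:2],np.ones(len(S))]; co=np.linalg.lstsq(A,S[:,2],rcond=None)[0]
        r=np.abs(P[:,:2]@co[:2]+co[2]-P[:,2]); S=P[r<max(2.5,np.percentile(r,70))]
    return np.round(co,4),np.degrees(np.arctan(np.hypot(*co[:2]))).round(2),np.degrees(np.arctan2(co[1],co[0])).round(2),len(S)
for n in("top","scene"):
    z=np.load(n+"0.npz"); p,d=z["p"],z["d"]; c=get_calibration(n); W=cloud(c,d,u,v); ok=d>0
    hsv=cv2.cvtColor(p,cv2.COLOR_BGR2HSV); X,Y,Z=W[...,0],W[...,1],W[...,2]
    print("==",n)
    near=ok&(X>380)&(X<560)&(Y>-270)&(Y<-100)
    m=near&(hsv[...,0]>18)&(hsv[...,0]<34)&(hsv[...,1]>200)&(Z>-5)
    P=W[m]; print("yellow",m.sum(),rect(P))
    rp=P[(P[:,2]>5)&(P[:,2]<36)]; print("ramp",plane(rp)); t=P[P[:,2]>38]; print("top",rect(t),np.median(t[:,2]))
    k=near&(hsv[...,2]<50)&(Z>38)&(Z<110); print("tab",k.sum(),rect(W[k]),plane(W[k]),W[k][:,2].max())
    h=W[k]; h=h[h[:,2]>h[:,2].max()-8]; print("tabtop",rect(h))
    b=ok&(X>420)&(X<520)&(Y>-60)&(Y<140)&(Z>12)&(Z<60)&(hsv[...,1]<150); print("board",plane(W[b]),b.sum())
    B=ok&(X>400)&(X<760)&(Y>-100)&(Y<180)&(np.abs(Z-(43+.1495*(X-560)))<9); B=cv2.morphologyEx(B.astype(np.uint8),cv2.MORPH_OPEN,np.ones((3,3)))
    nn,l,s,_=cv2.connectedComponentsWithStats(B); print("boardrect",s[1:,4],rect(W[l>0]))
    g=ok&((hsv[...,0]<6)|(hsv[...,0]>174))&(hsv[...,1]>180)&(X>480)&(X<600)&(Y>-60)&(Y<120)&(Z>90)
    print("grip",g.sum(),rect(W[g]),np.percentile(W[g][:,2],[5,50,95]))
    q=ok&(X>500)&(X<620)&(Y>-30)&(Y<100)&(Z>80)&(hsv[...,0]>18)&(hsv[...,0]<34)&(hsv[...,1]>80)
    C=W[q]; print("culm",q.sum(),rect(C),C[:,2].max())
    bl=ok&(hsv[...,0]>100)&(hsv[...,0]<125)&(hsv[...,1]>120)&(X>450)&(X<700)&(Y>-100)&(Y<160)&(Z>40); print("blue",bl.sum(),rect(W[bl]),np.percentile(W[bl][:,2],[2,98]))
    cv2.imwrite(f"pics/m_{n}.png",(l>0).astype(np.uint8)*120+q*60+g*130)
```

```text
== top
yellow 128 ([[441.8999938964844, -267.8999938964844], [521.2999877929688, -273.20001220703125], [522.4000244140625, -257.0], [443.0, -251.6999969482422]], array([ 482.2, -262.4]), array([16.2, 79.5]), 86.19)
ramp (array([-0.464 , -0.8102, 37.5288]), np.float64(43.03), np.float64(-119.8), 55)
top ([[442.1000061035156, -268.0], [476.1000061035156, -270.0], [477.1000061035156, -253.8000030517578], [443.0, -251.8000030517578]], array([ 459.6, -260.9]), array([16.3, 34.1]), 86.7) 42.72287110415755
tab 60 ([[421.8999938964844, -268.5], [454.6000061035156, -269.70001220703125], [455.20001220703125, -252.1999969482422], [422.5, -251.0]], array([ 438.5, -260.4]), array([17.6, 32.7]), 87.91) (array([-1.755500e+00,  1.990000e-01,  8.996275e+02]), np.float64(60.49), np.float64(173.53), 42) 99.13625977515471
tabtop ([[420.3999938964844, -267.6000061035156], [430.29998779296875, -269.8999938964844], [434.3999938964844, -252.1999969482422], [424.5, -249.89999389648438]], array([ 427.4, -259.9]), array([18.2, 10.2]), 77.0)
board (array([ 1.50800e-01,  1.30000e-03, -4.68594e+01]), np.float64(8
[... 2570 characters left out ...]
-19.0], [545.7000122070312, 89.0]], array([538.,  35.]), array([ 16.3, 108. ]), 0.46) [138.81739233 143.32298368 147.24107601]
culm 883 ([[553.2999877929688, -29.399999618530273], [619.9000244140625, -29.799999237060547], [620.5, 99.80000305175781], [553.9000244140625, 100.0999984741211]], array([586.9,  35.2]), array([129.5,  66.6]), 89.71) 117.70989194693163
blue 467 ([[531.7999877929688, 121.5], [531.7999877929688, -52.900001525878906], [658.5, -52.900001525878906], [658.4000244140625, 121.5]], array([595.1,  34.3]), array([126.6, 174.4]), 0.02) [ 87.78187328 158.52058165][ WARN:0@0.151] global loadsave.cpp:1063 imwrite_ Unsupported depth image for selected encoder is fallbacked to CV_8U.
```

Run:
```python
from h import *
v,u=np.mgrid[0:400,0:640]
def rect(P): 
    r=cv2.minAreaRect(P[:,:2].astype(np.float32)); return np.round(cv2.boxPoints(r),1).tolist(),np.round(r[0],1),np.round(r[1],1),round(r[2],2)
for n in("top","scene"):
    z=np.load(n+"0.npz"); p,d=z["p"],z["d"]; c=get_calibration(n); W=cloud(c,d,u,v); ok=d>0
    hsv=cv2.cvtColor(p,cv2.COLOR_BGR2HSV); X,Y,Z=W[...,0],W[...,1],W[...,2]
    near=ok&(X>380)&(X<570)&(Y>-390)&(Y<-200)
    m=near&(hsv[...,0]>18)&(hsv[...,0]<34)&(hsv[...,1]>200)&(Z>-5)
    P=W[m]; print(n,"yellow",m.sum(),rect(P)); t=P[P[:,2]>37]; print("top",rect(t),np.median(t[:,2]))
    k=near&(hsv[...,2]<50)&(Z>46)&(Z<110);print("tab",k.sum(),rect(W[k]))
    e=[]
    for a in np.arange(-335,-258,5):
        s=P[(P[:,1]>a-2.5)&(P[:,1]<a+2.5)]
        if len(s)>3:e.append((a,s[:,0].max()))
    e=np.array(e); print("front edge slope deg",np.degrees(np.arctan(np.polyfit(e[:,0],e[:,1],1)[0])))
    rp=P[(P[:,2]>5)&(P[:,2]<36)]; A=np.c_[rp[:,:2],np.ones(len(rp))]; co=np.linalg.lstsq(A,rp[:,2],rcond=None)[0]; print("ramp",co,np.degrees(np.arctan2(-co[1],-co[0])))
    q=ok&(X>550)&(X<620)&(Y>-90)&(Y<160)&(Z>85)&(Z<118)&(hsv[...,0]>18)&(hsv[...,0]<34)
    print("culm",rect(W[q]))
```

```text
top yellow 645 ([[436.29998779296875, -353.0], [516.0, -358.29998779296875], [522.7000122070312, -257.0], [443.0, -251.6999969482422]], array([ 479.5, -305. ]), array([101.5,  79.9]), 86.19)
top ([[437.0, -342.3999938964844], [476.79998779296875, -345.1000061035156], [482.8999938964844, -254.39999389648438], [443.0, -251.6999969482422]], array([ 459.9, -298.4]), array([90.9, 39.9]), 86.19) 42.04028990737879
tab 311 ([[414.3999938964844, -338.79998779296875], [447.3999938964844, -341.79998779296875], [455.5, -253.0], [422.3999938964844, -250.0]], array([ 434.9, -295.9]), array([89.2, 33.2]), 84.83)
front edge slope deg 5.268928662042047
ramp [-4.84914296e-01 -1.42593282e-03  2.59255270e+02] 0.16848275630598297
culm ([[551.9000244140625, -57.099998474121094], [619.9000244140625, -57.20000076293945], [620.0999755859375, 142.6999969482422], [552.0999755859375, 142.8000030517578]], array([586. ,  42.8]), array([199.9,  68. ]), 89.95)
scene yellow 799 ([[443.0, -343.3999938964844], [513.2000122070312, -350.8999938964844], [522.7999877929688, -261.1000061035156], [452.6000061035156, -253.60000610351562]], array([ 482.9, -302.3]), array([90.3, 70.6]), 83.92)
top ([[447.79998779296875, -343.8999938964844], [475.1000061035156, -346.29998779296875], [482.70001220703125, -257.8999938964844], [455.3999938964844, -255.60000610351562]], array([ 465.3, -300.9]), array([88.7, 27.4]), 85.04) 41.06956749024539
tab 615 ([[411.6000061035156, -340.5], [447.8999938964844, -343.8999938964844], [456.3999938964844, -255.6999969482422], [420.0, -252.1999969482422]], array([ 434. , -298.1]), array([88.7, 36.5]), 84.52)
front edge slope deg 4.382361248471918
ramp [-6.60489675e-01  7.40681176e-02  3.69016524e+02] -6.398486224996398
culm ([[553.4000244140625, -59.70000076293945], [619.9000244140625, -59.70000076293945], [620.0, 141.3000030517578], [553.5, 141.3000030517578]], array([586.7,  40.8]), array([200.9,  66.5]), 89.99)
```

```bash
cat >> h.py <<'E'
def fmt(a): return [float(x) for x in np.round(a,4)]
def pose(psi,th):
    "psi heading of chock x (deg), th: tilt of tool z forward from vertical (deg). tool x = chock y, tool y fwd-up"
    a=np.radians(psi); t=np.radians(th); f=np.array([np.cos(a),np.sin(a),0]); up=np.array([0,0,1.])
    z=f*np.sin(t)-up*np.cos(t); x=np.array([-np.sin(a),np.cos(a),0]); y=np.cross(z,x)
    return np.c_[x,y,z]
def rel(Rt,pt,s=None):
    s=s or env.state(); R0=R.from_euler("xyz",s["tcp_rot"]); p0=s["eef_pos"]
    rv=(R0.inv()*R.from_matrix(Rt)).as_rotvec(); t=R0.inv().apply(np.array(pt)-p0)/1000
    print("turn",fmt(rv),"shift",fmt(t),"deg",np.degrees(np.linalg.norm(rv)).round(1),"mm",(1000*np.linalg.norm(t)).round(1))
E
python3 - <<'E'
from h import *
Rt=pose(-5,25); print(Rt.round(3)); g=np.array([432.7,-297.3,74])+19*Rt[:,2]; print(g, g-90*Rt[:,2])
rel(Rt,g-90*Rt[:,2])
E
```

```text
[[ 0.087  0.903  0.421]
 [ 0.996 -0.079 -0.037]
 [ 0.     0.423 -0.906]]
[ 440.69919136 -297.99983856   56.78015205] [ 402.80828491 -294.6848138   138.34785288]
turn [-0.3889, 0.247, -1.117] shift [0.2782, -0.2104, 0.076] deg 69.2 mm 357.0
```

Emit:
{"fn": "arm_command", "kwargs": {
  "targets": [
    [[-0.389, 0.247, -1.117], [0.278, -0.21, 0.03], 0],
    [[-0.389, 0.247, -1.117], [0.278, -0.21, 0.03], 0],
    [[-0.389, 0.247, -1.117], [0.278, -0.21, 0.03], 0],
    [[-0.389, 0.247, -1.117], [0.278, -0.21, 0.05], 0],
    [[-0.389, 0.247, -1.117], [0.278, -0.21, 0.076], 0],
    [[-0.389, 0.247, -1.117], [0.278, -0.21, 0.076], 0],
    [[-0.389, 0.247, -1.117], [0.278, -0.21, 0.076], 0],
    [[-0.389, 0.247, -1.117], [0.278, -0.21, 0.076], 0]
  ]
}}

```text
t: 0.9
eef_pos: [401.1, -295.4, 139.0]
tcp_rot: [2.73, -0.017, 1.422]
ft_force: [-0.3, 0.4, -0.5]
opening: 1.004
```

Emit:
{"fn": "arm_command", "kwargs": {
  "targets": [
    [[0, 0, 0], [0, 0, 0], 0],
    [[0, 0, 0], [0, 0, 0], 0]
  ]
}}

```text
t: 1.1
eef_pos: [400.6, -299.7, 140.4]
tcp_rot: [2.73, -0.017, 1.411]
ft_force: [0.7, 0.6, 1.1]
opening: 1.0
```

Run:
```python
from h import *
s=env.state(); print(s["joints"].round(3),s["eef_pos"].round(1),s["tcp_rot"].round(3))
c=get_calibration("wrist"); p,d=read_camera("wrist"); cv2.imwrite("pics/w1.png",p); np.savez("w1.npz",p=p,d=d); np.save("w1c.npy",c["world_from_camera"])
rel(pose(-5,25),[402.8,-294.7,138.3])
v,u=np.mgrid[0:400,0:640]; W=cloud(c,d,u,v); hsv=cv2.cvtColor(p,cv2.COLOR_BGR2HSV)
def rect(P): 
    r=cv2.minAreaRect(P[:,:2].astype(np.float32)); return np.round(cv2.boxPoints(r),1).tolist(),np.round(r[0],1),np.round(r[1],1),round(r[2],2)
m=(d>0)&(hsv[...,0]>18)&(hsv[...,0]<34)&(hsv[...,1]>200)&(W[...,0]<570)&(W[...,1]>-390)&(W[...,1]<-200)
print(m.sum()); 
if m.sum()>10: print(rect(W[m]))
k=(d>0)&(hsv[...,2]<60)&(W[...,2]>46)&(W[...,2]<100)&(W[...,0]<470)&(W[...,1]>-390)&(W[...,1]<-200)
if k.sum()>10: print(k.sum(),rect(W[k]))
```

```text
[-0.937  0.347  2.172  0.752  0.441 -1.432] [ 400.6 -299.7  140.4] [ 2.73  -0.017  1.411]
turn [-0.0237, 0.0148, -0.0734] shift [0.0055, 0.0002, 0.0027] deg 4.5 mm 6.2
16
([[408.29998779296875, -306.79998779296875], [419.8999938964844, -312.3999938964844], [438.6000061035156, -273.5], [426.8999938964844, -267.8999938964844]], array([ 423.4, -290.2]), array([43.1, 12.9]), 64.37)
2495 ([[411.6000061035156, -338.5], [442.8999938964844, -341.5], [451.29998779296875, -252.5], [420.0, -249.5]], array([ 431.5, -295.5]), array([89.4, 31.4]), 84.61)
```

View pics/w1.png

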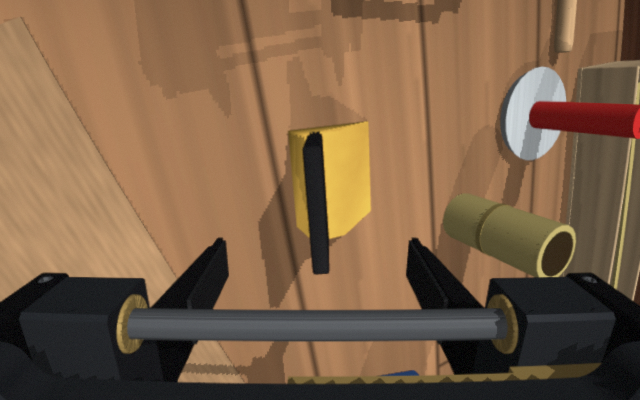

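Wrist view: the black tab is upright at (315,205), between the fingers at (205,290) and (430,290). The arm is near a wrist singularity, so I'll tilt the tool sideways within the plate plane, which keeps the same pinch.

```bash
cat >> h.py <<'E'
def poseb(psi,th,b): return pose(psi,th)@R.from_rotvec([0,np.radians(b),0]).as_matrix()
E
python3 - <<'E'
from h import *
Rt=poseb(-5.2,25,25); g=np.array([432.2,-296.5,74])+19*Rt[:,2]; print(g, g-75*Rt[:,2])
rel(Rt,g-75*Rt[:,2])
E
```

```text
[ 440.17522793 -289.16287182   58.39351771] [ 408.69406506 -318.12521991  119.99805307]
turn [-0.008, 0.4495, -0.0743] shift [-0.0169, 0.0018, 0.023] deg 26.1 mm 28.6
```

Emit:
{"fn": "arm_command", "kwargs": {
  "targets": [
    [[-0.008, 0.45, -0.074], [-0.017, 0.002, 0.023], 0],
    [[-0.008, 0.45, -0.074], [-0.017, 0.002, 0.023], 0],
    [[-0.008, 0.45, -0.074], [-0.017, 0.002, 0.023], 0],
    [[-0.008, 0.45, -0.074], [-0.017, 0.002, 0.023], 0],
    [[-0.008, 0.45, -0.074], [-0.017, 0.002, 0.023], 0],
    [[-0.008, 0.45, -0.074], [-0.017, 0.002, 0.023], 0],
    [[-0.008, 0.45, -0.074], [-0.017, 0.002, 0.023], 0]
  ]
}}

```text
t: 1.85
eef_pos: [409.0, -316.5, 120.2]
tcp_rot: [2.667, -0.391, 1.678]
ft_force: [-0.0, 0.0, 0.1]
opening: 1.001
```

Run:
```python
from h import *
s=env.state(); print(s["joints"].round(3),s["eef_pos"].round(1),s["tcp_rot"].round(3))
Rt=poseb(-5.2,25,25); g=np.array([432.2,-296.5,74])+19*Rt[:,2]
rel(Rt,g-75*Rt[:,2]); rel(Rt,g)
```

```text
[-1.088  0.539  1.967  0.736  0.959 -1.632] [ 409.  -316.5  120.2] [ 2.667 -0.391  1.678]
turn [-0.0021, 0.0001, 0.0038] shift [-0.0015, -0.0002, -0.0005] deg 0.3 mm 1.6
turn [-0.0021, 0.0001, 0.0038] shift [-0.0015, -0.0001, 0.0745] deg 0.3 mm 74.5
```

Emit:
{"fn": "arm_command", "kwargs": {
  "targets": [
    [[0, 0, 0], [-0.002, 0, 0.03], 0],
    [[0, 0, 0], [-0.002, 0, 0.06], 0],
    [[0, 0, 0], [-0.002, 0, 0.074], 0],
    [[0, 0, 0], [-0.002, 0, 0.074], 0],
    [[0, 0, 0], [-0.002, 0, 0.074], 0]
  ]
}}

```text
t: 2.35
eef_pos: [440.2, -290.4, 58.8]
tcp_rot: [2.666, -0.392, 1.68]
ft_force: [0.8, -0.7, 0.2]
opening: 0.997
```

Emit:
{"fn": "arm_command", "kwargs": {
  "targets": [
    [[0, 0, 0], [0, 0, 0], 255],
    [[0, 0, 0], [0, 0, 0], 255],
    [[0, 0, 0], [0, 0, 0], 255],
    [[0, 0, 0], [0, 0, 0], 255],
    [[0, 0, 0], [0, 0, 0], 255],
    [[0, 0, 0], [0, 0, 0], 255],
    [[0, 0, 0], [0, 0, 0], 255],
    [[0, 0, 0], [0, 0, 0], 255]
  ]
}}

```text
t: 3.15
eef_pos: [440.1, -290.3, 58.1]
tcp_rot: [2.666, -0.393, 1.679]
ft_force: [-0.2, -0.0, 0.3]
opening: 0.383
```

Run:
```python
from h import *
s=env.state(); print(s["joints"].round(3),s["eef_pos"].round(1),s["tcp_rot"].round(3),s["opening"],s["ft_force"])
Rt=poseb(-5.2,25,25); g=np.array([432.2,-296.5,74])+19*Rt[:,2]
rel(Rt,g)
```

```text
[-1.01   0.648  2.006  0.864  0.829 -1.73 ] [ 440.1 -290.3   58.1] [ 2.666 -0.393  1.679] 0.3834092292582349 [-0.21395048 -0.00258406  0.31190035]
turn [-0.0016, -0.002, 0.0039] shift [0.0011, 0.0001, 0.0002] deg 0.3 mm 1.2
```

Still closing; a bit more.

Emit:
{"fn": "arm_command", "kwargs": {
  "targets": [
    [[0, 0, 0], [0, 0, 0], 255],
    [[0, 0, 0], [0, 0, 0], 255],
    [[0, 0, 0], [0, 0, 0], 255],
    [[0, 0, 0], [0, 0, 0], 255],
    [[0, 0, 0], [0, 0, 0], 255],
    [[0, 0, 0], [0, 0, 0], 255]
  ]
}}

```text
t: 3.75
eef_pos: [440.1, -290.3, 58.1]
tcp_rot: [2.666, -0.393, 1.679]
ft_force: [-0.0, 0.1, -2.4]
opening: 0.123
```

Run:
```python
from h import *
s=env.state(); print(s["joints"].round(3),s["eef_pos"].round(1),s["tcp_rot"].round(3),s["opening"],s["ft_force"])
c=get_calibration("wrist"); p,d=read_camera("wrist"); cv2.imwrite("pics/w2.png",p)
```

```text
[-1.01   0.648  2.006  0.863  0.829 -1.73 ] [ 440.1 -290.3   58.1] [ 2.666 -0.393  1.679] 0.12286984425581497 [-0.02887834  0.11698319 -2.35284668]
```

View pics/w2.png

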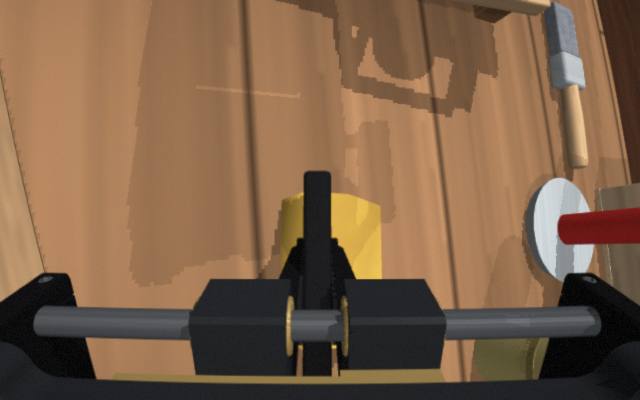

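The pinch holds: the opening is 11.7 mm and the tab at (317,230) is between the fingers. Next I work out the carry poses.

```bash
cat > plan.py <<'E'
from h import *
def T(Rm,p): M=np.eye(4);M[:3,:3]=Rm;M[:3,3]=p;return M
Tool0=T(R.from_euler("xyz",[2.666,-.393,1.679]).as_matrix(),[440.1,-290.3,58.1])
Ch0=T(R.from_euler("z",-5.2,degrees=True).as_matrix(),[480,-300.9,0])
REL=np.linalg.inv(Ch0)@Tool0
BX,BY=592.3,36.4
def chock(s,y=39.,h=0.,pitch=8.5,yaw=0.):
    Rm=R.from_euler("zy",[yaw,-pitch],degrees=True).as_matrix()   # Rz*Ry
    a=np.radians(8.5); p=np.array([BX+s*np.cos(a)-h*np.sin(a),y,43+s*np.sin(a)+h*np.cos(a)])
    return T(Rm,p)@REL
def goto(M,s=None): print(M[:3,3].round(1)); rel(M[:3,:3],M[:3,3],s)
E
python3 - <<'E'
from plan import *
s=env.state()
up=Tool0.copy(); up[2,3]+=100; goto(up)
fake=dict(eef_pos=up[:3,3],tcp_rot=s["tcp_rot"])
M=chock(-95,h=60); goto(M,fake)
E
```

```text
[ 440.1 -290.3  158.1]
turn [-0.0004, -0.0002, 0.0001] shift [0.0383, 0.0423, -0.0822] deg 0.0 mm 100.0
[440.6  45.9 139.7]
turn [-0.1012, 0.0436, -0.1346] shift [0.3017, -0.0335, 0.1458] deg 10.0 mm 336.7
```

Emit:
{"fn": "arm_command", "kwargs": {
  "targets": [
    [[0, 0, 0], [0.008, 0.008, -0.016], 255],
    [[0, 0, 0], [0.019, 0.021, -0.041], 255],
    [[0, 0, 0], [0.031, 0.034, -0.066], 255],
    [[0, 0, 0], [0.038, 0.042, -0.082], 255],
    [[0, 0, 0], [0.038, 0.042, -0.082], 255]
  ]
}}

```text
t: 4.3
eef_pos: [440.4, -291.1, 159.8]
tcp_rot: [2.664, -0.389, 1.68]
ft_force: [0.3, -0.3, -2.8]
opening: 0.125
```

Run:
```python
from plan import *
print(env.state()["joints"].round(3),env.state()["ft_force"])
goto(chock(-95,h=60))
```

```text
[-1.01   0.474  1.941  0.732  0.994 -1.518] [ 0.25453339 -0.33979878 -2.78202542]
[440.6  45.9 139.7]
turn [-0.0996, 0.0465, -0.1319] shift [0.3023, -0.034, 0.1465] deg 9.8 mm 337.6
```

Emit:
{"fn": "arm_command", "kwargs": {
  "targets": [
    [[-0.02, 0.01, -0.02], [0.025, -0.003, 0.012], 255],
    [[-0.04, 0.015, -0.04], [0.06, -0.007, 0.029], 255],
    [[-0.06, 0.02, -0.06], [0.1, -0.011, 0.048], 255],
    [[-0.08, 0.03, -0.08], [0.14, -0.016, 0.068], 255],
    [[-0.09, 0.035, -0.1], [0.18, -0.02, 0.087], 255],
    [[-0.1, 0.045, -0.132], [0.22, -0.025, 0.107], 255],
    [[-0.1, 0.045, -0.132], [0.25, -0.028, 0.121], 255],
    [[-0.1, 0.045, -0.132], [0.27, -0.03, 0.131], 255]
  ]
}}

```text
t: 5.1
eef_pos: [439.2, 12.7, 139.7]
tcp_rot: [2.515, -0.363, 1.825]
ft_force: [-0.1, -0.9, -2.2]
opening: 0.122
```

Run:
```python
from plan import *
print(env.state()["joints"].round(3),env.state()["ft_force"])
goto(chock(-95,h=60)); goto(chock(-95,h=25))
```

```text
[-0.533  0.364  2.414  1.453  0.672 -1.994] [-0.10730327 -0.89331618 -2.20365198]
[440.6  45.9 139.7]
turn [-0.0042, -0.002, -0.0034] shift [0.0297, 0.0013, 0.0149] deg 0.3 mm 33.3
[445.8  45.9 105.1]
turn [-0.0042, -0.002, -0.0034] shift [0.0162, -0.0133, 0.0436] deg 0.3 mm 48.4
```

Emit:
{"fn": "arm_command", "kwargs": {
  "targets": [
    [[0, 0, 0], [0.015, 0.001, 0.007], 255],
    [[0, 0, 0], [0.03, 0.001, 0.015], 255],
    [[0, 0, 0], [0.024, -0.006, 0.028], 255],
    [[0, 0, 0], [0.016, -0.013, 0.044], 255],
    [[0, 0, 0], [0.016, -0.013, 0.044], 255],
    [[0, 0, 0], [0.016, -0.013, 0.044], 255]
  ]
}}

```text
t: 5.7
eef_pos: [447.2, 43.9, 105.5]
tcp_rot: [2.515, -0.363, 1.824]
ft_force: [-0.1, 0.1, -2.3]
opening: 0.124
```

Run:
```python
from plan import *
print(env.state()["joints"].round(3),env.state()["ft_force"])
for n in("scene","top"):
    p,d=read_camera(n); np.savez(f"{n}3.npz",p=p,d=d)
    a=(p[150:280,260:420] if n=="scene" else p[110:240,230:390]); cv2.imwrite(f"pics/{n}3.png",cv2.resize(a,(640,520),interpolation=cv2.INTER_CUBIC))
goto(chock(-95,h=25)); goto(chock(-95,h=8))
```

```text
[-0.433  0.464  2.449  1.725  0.646 -2.216] [-0.14382136  0.12846335 -2.28423903]
[445.8  45.9 105.1]
turn [-0.0014, -0.0011, -0.0029] shift [0.002, -0.0022, 0.001] deg 0.2 mm 3.1
[448.3  45.9  88.3]
turn [-0.0014, -0.0011, -0.0029] shift [-0.0046, -0.0094, 0.015] deg 0.2 mm 18.2
```

View pics/scene3.png

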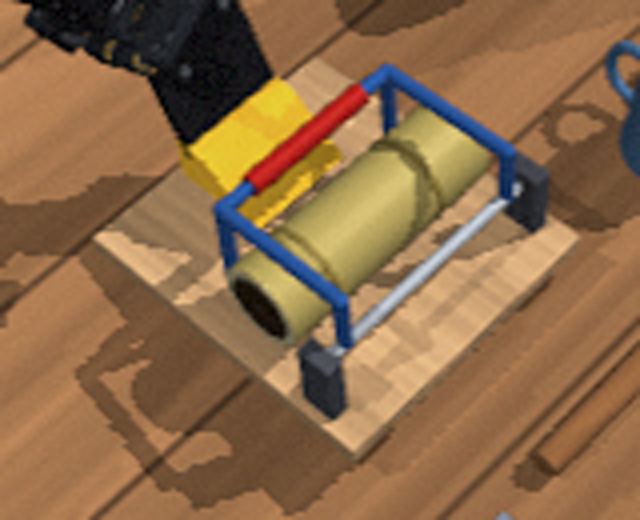

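View pics/top3.png

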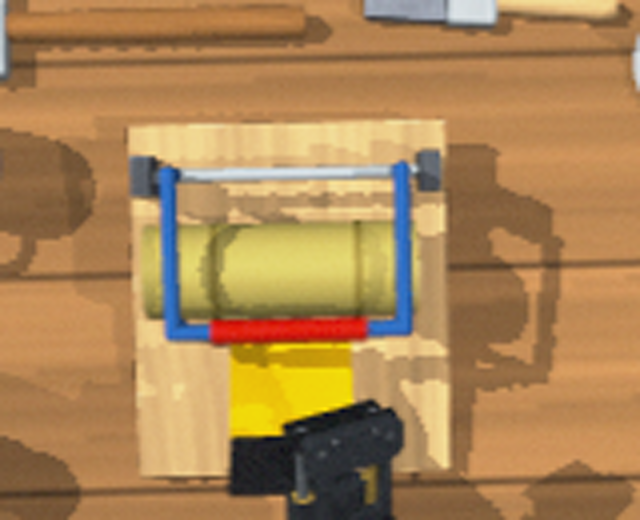

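The chock hovers over the apron, square to the board and centred between the legs (top crop about (290,390)). Lowering.

Emit:
{"fn": "arm_command", "kwargs": {
  "targets": [
    [[0, 0, 0], [-0.001, -0.006, 0.01], 255],
    [[0, 0, 0], [-0.005, -0.01, 0.015], 255],
    [[0, 0, 0], [-0.006, -0.011, 0.018], 255],
    [[0, 0, 0], [-0.006, -0.011, 0.018], 255]
  ]
}}

```text
t: 6.2
eef_pos: [449.2, 45.9, 84.6]
tcp_rot: [2.512, -0.362, 1.825]
ft_force: [-0.3, -0.8, -1.7]
opening: 0.123
```

Run:
```python
from plan import *
print(env.state()["ft_force"])
goto(chock(-95,h=0)); goto(chock(-95,h=-1.5))
```

```text
[-0.27625215 -0.7820178  -1.68696168]
[449.5  45.9  80.4]
turn [-0.0008, -0.0011, -0.0028] shift [-0.0015, -0.002, 0.0034] deg 0.2 mm 4.2
[449.7  45.9  78.9]
turn [-0.0008, -0.0011, -0.0028] shift [-0.0021, -0.0027, 0.0046] deg 0.2 mm 5.7
```

Emit:
{"fn": "arm_command", "kwargs": {
  "targets": [
    [[0, 0, 0], [-0.001, -0.001, 0.002], 255],
    [[0, 0, 0], [-0.001, -0.001, 0.002], 255],
    [[0, 0, 0], [-0.001, -0.001, 0.002], 255]
  ]
}}

```text
t: 6.5
eef_pos: [449.5, 45.9, 82.2]
tcp_rot: [2.512, -0.362, 1.826]
ft_force: [0.1, -0.3, -1.9]
opening: 0.126
```

Emit:
{"fn": "arm_command", "kwargs": {
  "targets": [
    [[0, 0, 0], [-0.001, -0.001, 0.002], 255],
    [[0, 0, 0], [-0.001, -0.001, 0.002], 255],
    [[0, 0, 0], [-0.001, -0.001, 0.002], 255]
  ]
}}

```text
t: 6.8
eef_pos: [450.0, 45.9, 79.8]
tcp_rot: [2.511, -0.362, 1.826]
ft_force: [-1.9, -0.5, 4.7]
opening: 0.127
```

Run:
```python
from plan import *
for s in (-75,-58,-51): goto(chock(s,h=-0.2))
```

```text
[469.3  45.9  83.2]
turn [-0.0001, -0.0015, -0.0025] shift [-0.0033, 0.018, 0.0071] deg 0.2 mm 19.6
[486.1  45.9  85.7]
turn [-0.0001, -0.0015, -0.0025] shift [-0.0064, 0.0334, 0.0136] deg 0.2 mm 36.6
[493.1  45.9  86.7]
turn [-0.0001, -0.0015, -0.0025] shift [-0.0077, 0.0397, 0.0163] deg 0.2 mm 43.6
```

Emit:
{"fn": "arm_command", "kwargs": {
  "targets": [
    [[0, 0, 0], [-0.001, 0.006, 0.002], 255],
    [[0, 0, 0], [-0.002, 0.012, 0.0047], 255],
    [[0, 0, 0], [-0.0033, 0.018, 0.0071], 255],
    [[0, 0, 0], [-0.0045, 0.024, 0.0096], 255],
    [[0, 0, 0], [-0.0056, 0.029, 0.0117], 255],
    [[0, 0, 0], [-0.0064, 0.0334, 0.0136], 255],
    [[0, 0, 0], [-0.0064, 0.0334, 0.0136], 255]
  ]
}}

```text
t: 7.5
eef_pos: [486.6, 45.9, 85.5]
tcp_rot: [2.511, -0.362, 1.826]
ft_force: [0.2, 0.1, -2.5]
opening: 0.128
```

Run:
```python
from plan import *
print(env.state()["ft_force"],env.state()["joints"].round(3))
for n in("scene","top"):
    p,d=read_camera(n); np.savez(f"{n}4.npz",p=p,d=d)
    a=(p[170:250,290:390] if n=="scene" else p[140:240,240:365]); cv2.imwrite(f"pics/{n}4.png",cv2.resize(a,(640,512),interpolation=cv2.INTER_CUBIC))
for s in (-58,-51): goto(chock(s,h=-0.2))
```

```text
[ 0.22506046  0.09408821 -2.46790936] [-0.381  0.537  2.374  1.781  0.635 -2.223]
[486.1  45.9  85.7]
turn [-0.0011, -0.0013, -0.0025] shift [0.0, 0.0003, -0.0002] deg 0.2 mm 0.4
[493.1  45.9  86.7]
turn [-0.0011, -0.0013, -0.0025] shift [-0.0012, 0.0067, 0.0025] deg 0.2 mm 7.2
```

View pics/scene4.png

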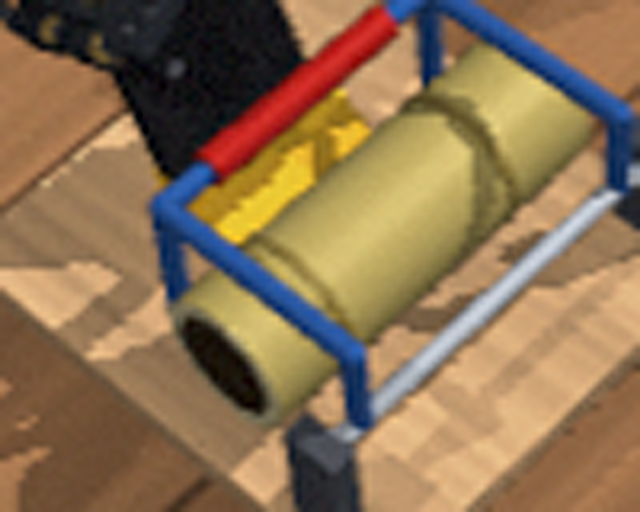

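View pics/top4.png

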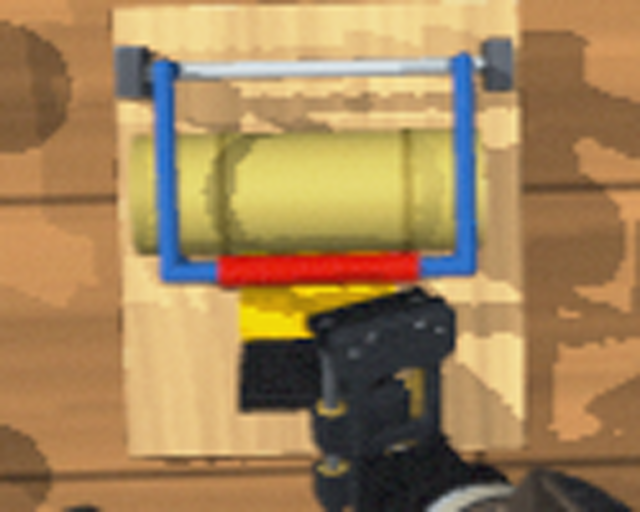

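Emit:
{"fn": "arm_command", "kwargs": {
  "targets": [
    [[0, 0, 0], [-0.0006, 0.002, 0.0014], 255],
    [[0, 0, 0], [-0.0009, 0.0035, 0.002], 255],
    [[0, 0, 0], [-0.0009, 0.0035, 0.002], 255],
    [[0, 0, 0], [-0.0009, 0.0035, 0.002], 255]
  ]
}}

```text
t: 8.0
eef_pos: [489.6, 46.5, 85.8]
tcp_rot: [2.512, -0.363, 1.827]
ft_force: [-5.4, 2.1, 5.7]
opening: 0.123
```

Emit:
{"fn": "arm_command", "kwargs": {
  "targets": [
    [[0, 0, 0], [-0.0003, 0.0015, 0.0007], 255],
    [[0, 0, 0], [-0.0006, 0.003, 0.0013], 255],
    [[0, 0, 0], [-0.0006, 0.003, 0.0013], 255],
    [[0, 0, 0], [-0.0006, 0.003, 0.0013], 255]
  ]
}}

```text
t: 8.4
eef_pos: [492.7, 46.7, 86.2]
tcp_rot: [2.512, -0.363, 1.827]
ft_force: [-7.2, 1.0, 5.8]
opening: 0.127
```

Run:
```python
from plan import *
print(env.state()["ft_force"])
goto(chock(-51,h=-0.2))
v,u=np.mgrid[0:400,0:640]
for n in("scene","top"):
    p,d=read_camera(n); c=get_calibration(n); W=cloud(c,d,u,v); hsv=cv2.cvtColor(p,cv2.COLOR_BGR2HSV)
    for nm,(P,D) in {"0":(np.load(n+"0.npz")["p"],np.load(n+"0.npz")["d"]),"now":(p,d)}.items():
        W=cloud(c,D,u,v);h=cv2.cvtColor(P,cv2.COLOR_BGR2HSV)
        q=(D>0)&(W[...,0]>545)&(W[...,0]<625)&(W[...,1]>-90)&(W[...,1]<160)&(W[...,2]>85)&(W[...,2]<118)&(h[...,0]>18)&(h[...,0]<34)
        E=W[q]; print(n,nm,q.sum(),E.mean(0).round(2),np.percentile(E[:,0],[2,98]).round(1))
```

```text
[-7.21768256  0.98626649  5.83514473]
[493.1  45.9  86.7]
turn [-0.0012, -0.0028, -0.0022] shift [-0.0006, 0.0006, -0.0005] deg 0.2 mm 1.0
scene 0 1368 [594.35  37.5  105.25] [558.9 620.4]
scene now 1369 [597.6   37.03 105.67] [562.1 623.5]
top 0 1354 [584.42  44.06 105.43] [553.8 618.5]
top now 1357 [587.54  43.68 105.78] [557.1 621.8]
```

The culm has crept about 3 mm uphill in both cameras and 7 N is felt, so the chock is snug. Holding briefly, then opening the fingers halfway.

Emit:
{"fn": "arm_command", "kwargs": {
  "targets": [
    [[0, 0, 0], [0, 0, 0], 255],
    [[0, 0, 0], [0, 0, 0], 140],
    [[0, 0, 0], [0, 0, 0], 140],
    [[0, 0, 0], [0, 0, 0], 140],
    [[0, 0, 0], [0, 0, 0], 140],
    [[0, 0, 0], [0, 0, 0], 140],
    [[0, 0, 0], [0, 0, 0], 140]
  ]
}}

```text
t: 9.2
eef_pos: [493.5, 46.0, 85.9]
tcp_rot: [2.512, -0.362, 1.825]
ft_force: [-0.2, 1.1, 0.1]
opening: 0.447
```

Emit:
{"fn": "arm_command", "kwargs": {
  "targets": [
    [[0, 0, 0], [0, 0, -0.02], 140],
    [[0, 0, 0], [0, 0, -0.05], 140],
    [[0, 0, 0], [0, 0, -0.085], 140],
    [[0, 0, 0], [0, 0, -0.12], 140],
    [[0, 0, 0], [0, 0, -0.12], 140]
  ]
}}

```text
t: 9.7
eef_pos: [433.2, -6.4, 178.9]
tcp_rot: [2.509, -0.359, 1.825]
ft_force: [0.5, -0.2, -0.4]
opening: 0.451
```

Run:
```python
from plan import *
s=env.state(); print(s["ft_force"],s["eef_pos"],s["joints"].round(3),s["opening"])
v,u=np.mgrid[0:400,0:640]
for n in("scene","top"):
    p,d=read_camera(n); c=get_calibration(n); W=cloud(c,d,u,v); h=cv2.cvtColor(p,cv2.COLOR_BGR2HSV);np.savez(f"{n}5.npz",p=p,d=d)
    q=(d>0)&(W[...,0]>545)&(W[...,0]<625)&(W[...,1]>-90)&(W[...,1]<160)&(W[...,2]>85)&(W[...,2]<118)&(h[...,0]>18)&(h[...,0]<34)
    E=W[q]; print(n,q.sum(),E.mean(0).round(2),np.percentile(E[:,0],[2,98]).round(1))
    y=(d>0)&(W[...,0]>450)&(W[...,0]<545)&(W[...,1]>-90)&(W[...,1]<160)&(W[...,2]>20)&(h[...,0]>18)&(h[...,0]<34)&(h[...,1]>200); E=W[y]; print("yellow",E.min(0),E.max(0))
    g=(d>0)&((h[...,0]<6)|(h[...,0]>174))&(h[...,1]>180)&(W[...,0]>480)&(W[...,0]<600)&(W[...,1]>-60)&(W[...,1]<120)&(W[...,2]>90); E=W[g]; print("grip",E.mean(0),E.max(0))
    a=(p[150:260,270:400] if n=="scene" else p[140:240,240:365]); cv2.imwrite(f"pics/{n}5.png",cv2.resize(a,(640,540),interpolation=cv2.INTER_CUBIC))
```

```text
[ 0.4715219  -0.18910291 -0.35901748] [433.20820104  -6.4159055  178.89800989] [-0.594  0.26   2.371  1.244  0.729 -1.791] 0.45103565382615274
scene 1363 [597.44  37.18 105.92] [561.8 623.5]
yellow [496.41478029  -5.71235554  57.11360637] [544.99994461  82.77378907 132.13789112]
grip [538.70110584  34.2560487  143.14617977] [545.89611845  89.8618639  149.00589373]
top 1363 [587.6   43.41 105.67] [556.9 621.9]
yellow [508.47874363  -4.84629512  65.87032213] [531.81640967  81.59771658  80.33570981]
grip [536.7149641   36.80281001 142.76241447] [544.76442569  88.53648336 150.44383712]
```

View pics/scene5.png

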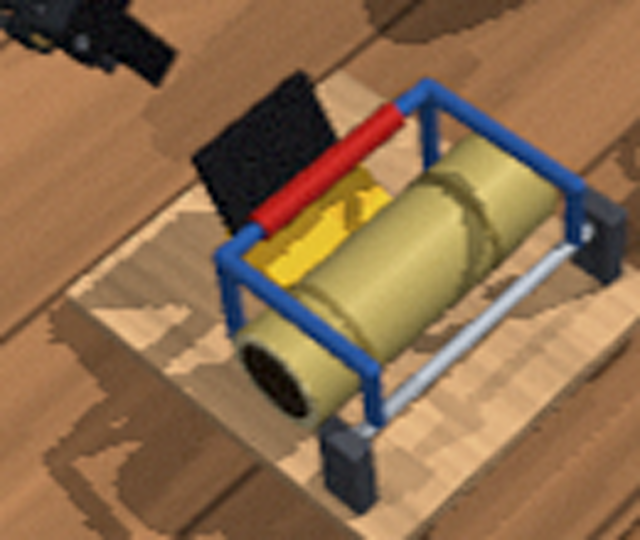

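View pics/top5.png

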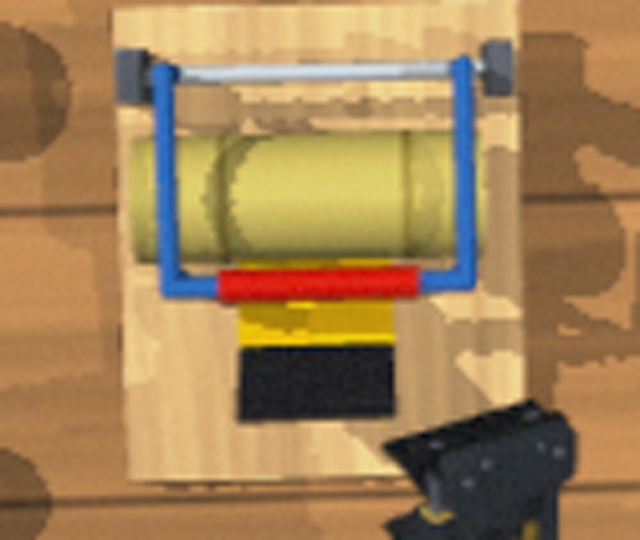

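The chock sits snug at y≈38, the culm is at rest at y≈43 and the stop is still shut. Next I'll take the red grip from above, tool straight down.

Run:
```python
from plan import *
s=env.state(); Rt=pose(0,0); rel(Rt,[490,36,245]); 
f=dict(eef_pos=np.array([490,36,245.]),tcp_rot=R.from_matrix(Rt).as_euler("xyz")); rel(Rt,[537.5,36,185],f)
```

```text
turn [0.5752, -0.4248, 0.1291] shift [0.0484, 0.0842, -0.0058] deg 41.6 mm 97.3
turn [0.0, 0.0, -0.0] shift [0.0, 0.0475, 0.06] deg 0.0 mm 76.5
```

Emit:
{"fn": "arm_command", "kwargs": {
  "targets": [
    [[0.1, -0.08, 0.02], [0.012, 0.022, -0.015], 140],
    [[0.23, -0.17, 0.05], [0.024, 0.042, -0.01], 140],
    [[0.34, -0.25, 0.08], [0.036, 0.063, -0.008], 140],
    [[0.46, -0.34, 0.1], [0.048, 0.084, -0.006], 140],
    [[0.575, -0.425, 0.129], [0.048, 0.084, -0.006], 140],
    [[0.575, -0.425, 0.129], [0.048, 0.084, -0.006], 140],
    [[0.575, -0.425, 0.129], [0.048, 0.084, -0.006], 140],
    [[0.575, -0.425, 0.129], [0.048, 0.084, -0.006], 140]
  ]
}}

```text
t: 10.6
eef_pos: [490.3, 37.2, 244.0]
tcp_rot: [-3.14, -0.0, 1.573]
ft_force: [-0.4, -0.6, -0.9]
opening: 0.451
```

Run:
```python
from plan import *
s=env.state(); print(s["joints"].round(3),s["opening"]); rel(pose(0,0),[537.5,36,185])
```

```text
[-0.059  0.269  1.836  0.     1.038 -0.062] 0.4507280674364308
turn [-0.0015, -0.0005, 0.0027] shift [-0.0014, 0.0473, 0.0589] deg 0.2 mm 75.6
```

Emit:
{"fn": "arm_command", "kwargs": {
  "targets": [
    [[0, 0, 0], [-0.001, 0.025, 0.02], 140],
    [[0, 0, 0], [-0.001, 0.047, 0.045], 140],
    [[0, 0, 0], [-0.001, 0.047, 0.059], 140],
    [[0, 0, 0], [-0.001, 0.047, 0.059], 140],
    [[0, 0, 0], [-0.001, 0.047, 0.059], 140]
  ]
}}

```text
t: 11.1
eef_pos: [536.5, 36.3, 184.6]
tcp_rot: [-3.141, -0.005, 1.575]
ft_force: [0.1, 0.2, -0.4]
opening: 0.452
```

Run:
```python
from plan import *
s=env.state(); print(s["eef_pos"],s["opening"]); rel(pose(0,0),[537.5,36,120])
c=get_calibration("wrist");p,d=read_camera("wrist"); cv2.imwrite("pics/w6.png",p)
p,d=read_camera("scene"); cv2.imwrite("pics/s6.png",cv2.resize(p[100:260,240:420],(720,640-40),interpolation=cv2.INTER_CUBIC))
```

```text
[536.45052835  36.3382068  184.64204548] 0.4520222074853858
turn [-0.0006, -0.0053, 0.0041] shift [-0.0007, 0.0011, 0.0646] deg 0.4 mm 64.7
```

View pics/w6.png

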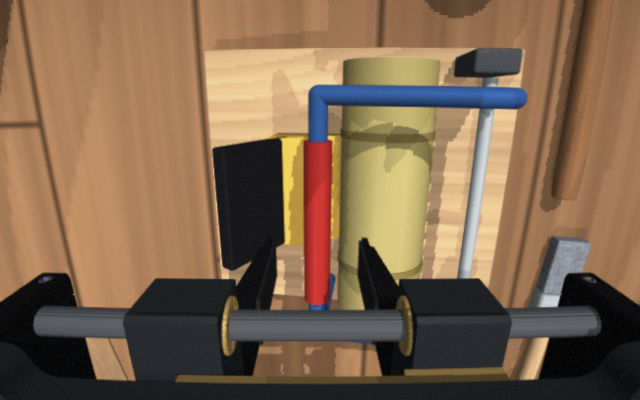

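View pics/s6.png

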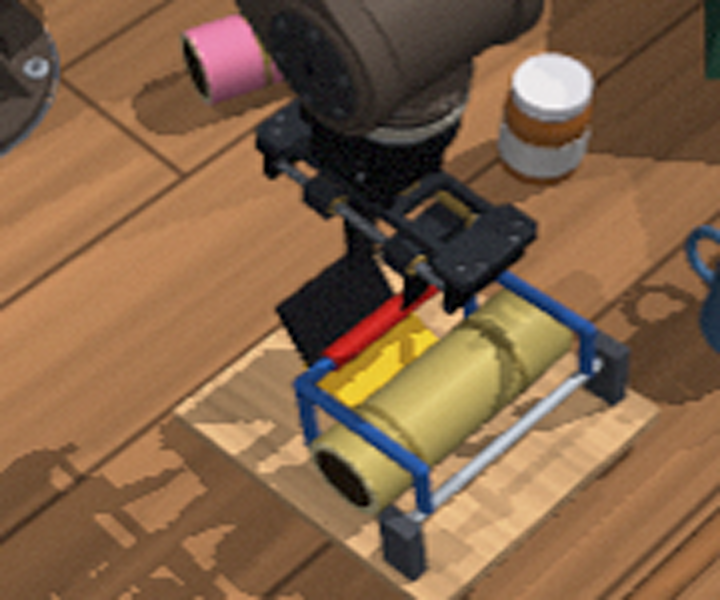

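Wrist view: the red grip (317,220) is midway between the fingers (265 and 372). Descending and pinching.

Emit:
{"fn": "arm_command", "kwargs": {
  "targets": [
    [[0, 0, 0], [0, 0.001, 0.025], 140],
    [[0, 0, 0], [0, 0.001, 0.05], 140],
    [[0, 0, 0], [0, 0.001, 0.063], 140],
    [[0, 0, 0], [0, 0.001, 0.063], 140],
    [[0, 0, 0], [0, 0.001, 0.063], 140]
  ]
}}

```text
t: 11.7
eef_pos: [538.1, 35.7, 123.5]
tcp_rot: [3.139, -0.004, 1.574]
ft_force: [0.5, 0.1, 1.1]
opening: 0.45
```

Emit:
{"fn": "arm_command", "kwargs": {
  "targets": [
    [[0, 0, 0], [0, 0, 0], 255],
    [[0, 0, 0], [0, 0, 0], 255],
    [[0, 0, 0], [0, 0, 0], 255],
    [[0, 0, 0], [0, 0, 0], 255],
    [[0, 0, 0], [0, 0, 0], 255],
    [[0, 0, 0], [0, 0, 0], 255]
  ]
}}

```text
t: 12.3
eef_pos: [536.5, 35.7, 122.8]
tcp_rot: [-3.141, -0.004, 1.574]
ft_force: [-8.0, -1.0, 6.5]
opening: 0.182
```

Run:
```python
from plan import *
s=env.state(); print(s["eef_pos"],s["opening"],s["ft_force"])
H=np.array([654,102]);a0=np.degrees(np.arctan2(139-102,538-654));print(a0)
for th in np.arange(0,2.06,.1):
    a=np.radians(a0)-th; b=np.radians(a0); print(round(th,2),(122.*np.array([np.cos(a)-np.cos(b),np.sin(a)-np.sin(b)])).round(1))
```

```text
[536.45550507  35.67402151 122.81319015] 0.18159798203658264 [-7.96988932 -0.99074684  6.49185725]
162.30911037996668
0.0 [0. 0.]
0.1 [ 4.3 11.4]
0.2 [ 9.7 22.4]
0.3 [16.1 32.7]
0.4 [23.6 42.3]
0.5 [32.  51.2]
0.6 [41.2 59.2]
0.7 [51.2 66.2]
0.8 [61.8 72.1]
0.9 [73. 77.]
1.0 [84.6 80.8]
1.1 [96.5 83.3]
1.2 [108.7  84.7]
1.3 [120.9  84.8]
1.4 [133.   83.8]
1.5 [145.   81.5]
1.6 [156.7  78. ]
1.7 [168.   73.4]
1.8 [178.7  67.7]
1.9 [188.9  60.9]
2.0 [198.3  53.2]
```

Emit:
{"fn": "arm_command", "kwargs": {
  "targets": [
    [[0, 0, 0], [0, 0.0005, -0.0055], 255],
    [[0, 0, 0], [0, 0.003, -0.0114], 255],
    [[0, 0, 0], [0, 0.0055, -0.017], 255],
    [[0, 0, 0], [0, 0.0082, -0.0224], 255],
    [[0, 0, 0], [0, 0.0146, -0.0327], 255],
    [[0, 0, 0], [0, 0.0221, -0.0423], 255],
    [[0, 0, 0], [0, 0.0221, -0.0423], 255]
  ]
}}

```text
t: 13.0
eef_pos: [556.4, 35.6, 166.1]
tcp_rot: [-3.135, -0.004, 1.574]
ft_force: [-24.1, -1.6, 14.2]
opening: 0.184
```

Run:
```python
from plan import *
s=env.state(); print(s["eef_pos"],s["opening"],s["ft_force"],s["moment"])
v,u=np.mgrid[0:400,0:640]
for n in("scene",):
    p,d=read_camera(n); c=get_calibration(n); W=cloud(c,d,u,v); h=cv2.cvtColor(p,cv2.COLOR_BGR2HSV)
    q=(d>0)&(W[...,0]>545)&(W[...,0]<625)&(W[...,1]>-90)&(W[...,1]<160)&(W[...,2]>85)&(W[...,2]<118)&(h[...,0]>18)&(h[...,0]<34)
    E=W[q]; print(n,q.sum(),E.mean(0).round(2),np.percentile(E[:,0],[2,98]).round(1))
    cv2.imwrite("pics/s7.png",cv2.resize(p[100:260,240:420],(720,600),interpolation=cv2.INTER_CUBIC))
```

```text
[556.35964437  35.61240775 166.13763821] 0.18393002152607424 [-24.0765285   -1.60523098  14.24238002] [-0.32674099  4.44270148 -0.04436097]
scene 1245 [599.63  31.23 105.37] [562.7 623.6]
```

View pics/s7.png

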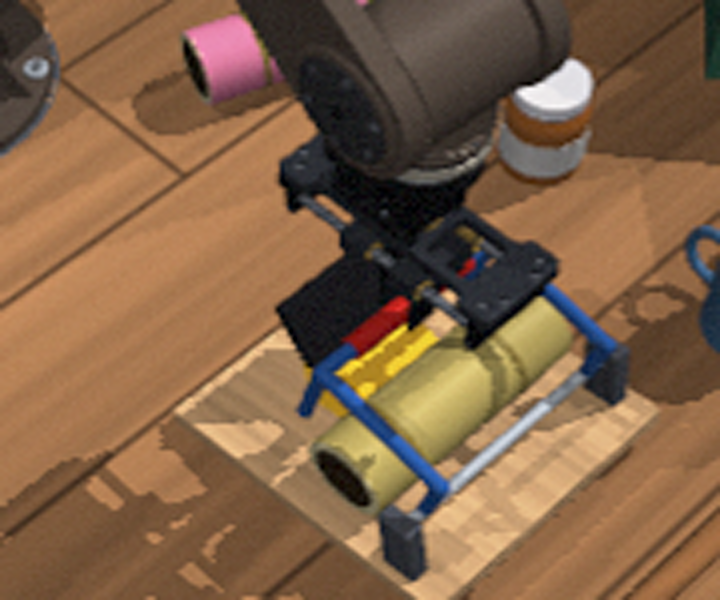

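The stop has risen to about 0.4 rad, with the culm and chock still. The 28 N is purely outward from the hinge, so I'll add about 5 mm of radius and go on.

Emit:
{"fn": "arm_command", "kwargs": {
  "targets": [
    [[0, 0, 0], [0, -0.0045, -0.0027], 255],
    [[0, 0, 0], [0, 0.004, -0.0118], 255],
    [[0, 0, 0], [0, 0.0135, -0.0202], 255],
    [[0, 0, 0], [0, 0.0238, -0.0276], 255],
    [[0, 0, 0], [0, 0.0347, -0.0338], 255],
    [[0, 0, 0], [0, 0.0347, -0.0338], 255]
  ]
}}

```text
t: 13.65
eef_pos: [595.0, 35.4, 201.3]
tcp_rot: [3.139, -0.004, 1.574]
ft_force: [-10.2, -0.6, 16.6]
opening: 0.182
```

Run:
```python
from plan import *
s=env.state(); print(s["eef_pos"],s["opening"],s["ft_force"],s["moment"])
```

```text
[595.02026375  35.4026732  201.34699989] 0.18178713728799065 [-10.22551686  -0.61147683  16.62524597] [-0.19011107  1.85347772 -0.00761027]
```

Run:
```python
import numpy as np
from scipy.optimize import least_squares
P=np.array([[536.5,141.8],[556.4,185.1],[595.0,220.3]])
f=least_squares(lambda h:np.hypot(*(P-h).T)-122,[654,102]); print(f.x,f.fun)
A=np.c_[2*P,np.ones(3)]; c=np.linalg.solve(A,(P**2).sum(1)); print(c[:2],np.sqrt(c[2]+c[0]**2+c[1]**2))
H=f.x; a=np.arctan2(*(P[2]-H)[::-1]); a0=np.arctan2(*(P[0]-H)[::-1]); print(a0-a)
for k in range(1,14):
    b=a-.1*k; print(round(a0-b,2),(H+122*np.array([np.cos(b),np.sin(b)])-P[2]).round(1))
```

```text
[655.45440243 114.21475128] [ 0.11099788 -0.19485591  0.10165752]
[658.41945617 111.99059635] 125.5107737991731
0.824958792470647
0.92 [10.9  5.4]
1.02 [22.3  9.8]
1.12 [34.1 13. ]
1.22 [46.1 15.1]
1.32 [58.3 15.9]
1.42 [70.5 15.5]
1.52 [82.5 13.9]
1.62 [94.4 11.1]
1.72 [105.9   7.1]
1.82 [117.   2.]
1.92 [127.5  -4.2]
2.02 [137.4 -11.4]
2.12 [146.4 -19.5]
```

Emit:
{"fn": "arm_command", "kwargs": {
  "targets": [
    [[0, 0, 0], [0, 0.0095, -0.0082], 255],
    [[0, 0, 0], [0, 0.021, -0.0128], 255],
    [[0, 0, 0], [0, 0.033, -0.016], 255],
    [[0, 0, 0], [0, 0.045, -0.0181], 255],
    [[0, 0, 0], [0, 0.0573, -0.0189], 255],
    [[0, 0, 0], [0, 0.0573, -0.0189], 255]
  ]
}}

```text
t: 14.25
eef_pos: [653.2, 35.0, 219.0]
tcp_rot: [3.137, -0.003, 1.573]
ft_force: [-1.0, -2.4, 6.2]
opening: 0.178
```

Run:
```python
from plan import *
s=env.state(); print(s["eef_pos"],s["opening"],s["ft_force"],s["moment"],s["joints"].round(2))
```

```text
[653.22503492  35.04171109 218.96864463] 0.17809679817266807 [-0.98761023 -2.41820971  6.24397638] [-0.60886238  0.24324371  0.00672678] [-0.05  0.53  1.48  0.    1.13 -0.05]
```

Emit:
{"fn": "arm_command", "kwargs": {
  "targets": [
    [[0, 0, 0], [0, 0.0122, -0.0006], 255],
    [[0, 0, 0], [0, 0.0242, 0.001], 255],
    [[0, 0, 0], [0, 0.0363, 0.0038], 255],
    [[0, 0, 0], [0, 0.048, 0.0078], 255],
    [[0, 0, 0], [0, 0.0592, 0.013], 255],
    [[0, 0, 0], [0, 0.0592, 0.013], 255]
  ]
}}

```text
t: 14.85
eef_pos: [712.9, 35.3, 204.3]
tcp_rot: [3.137, -0.004, 1.573]
ft_force: [1.4, -4.5, 0.7]
opening: 0.185
```

Run:
```python
from plan import *
s=env.state(); print(s["eef_pos"],s["opening"],s["ft_force"],s["moment"],s["joints"].round(2))
p,d=read_camera("scene"); cv2.imwrite("pics/s8.png",cv2.resize(p[80:260,240:440],(720,600),interpolation=cv2.INTER_CUBIC))
```

```text
[712.89507961  35.34127293 204.28474633] 0.1850625263913312 [ 1.42338903 -4.54320563  0.69720418] [-0.80928601 -0.62708211  0.00427101] [-0.04  0.63  1.33  0.    1.18 -0.05]
```

View pics/s8.png

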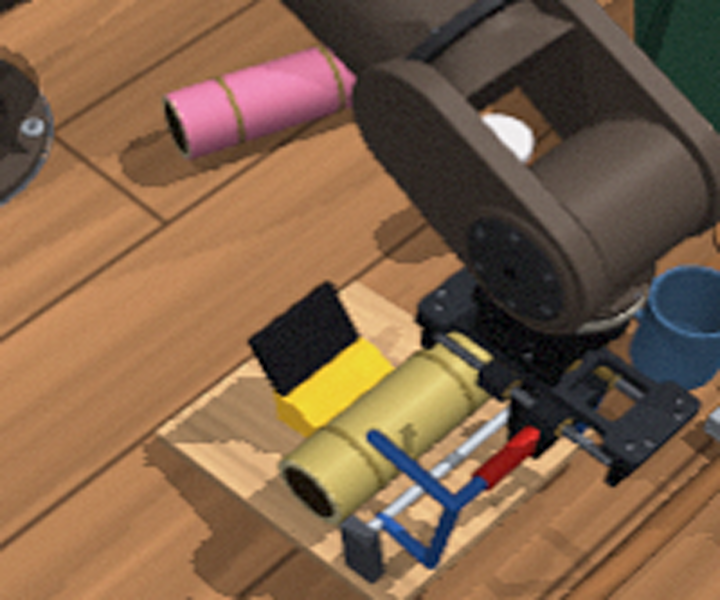

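The stop is well past balance and the chock alone holds the culm. Releasing the grip and lifting clear.

Emit:
{"fn": "arm_command", "kwargs": {
  "targets": [
    [[0, 0, 0], [0, 0.005, 0.003], 255],
    [[0, 0, 0], [0, 0.005, 0.003], 80],
    [[0, 0, 0], [0, 0.005, 0.003], 80],
    [[0, 0, 0], [0, 0.005, 0.003], 80],
    [[0, 0, 0], [0, 0.005, 0.003], 80],
    [[0, 0, 0], [0, 0.005, 0.003], 80],
    [[0, 0, 0], [0, 0.005, 0.003], 80],
    [[0, 0, 0], [0, 0.005, 0.003], 80]
  ]
}}

```text
t: 15.7
eef_pos: [715.9, 35.8, 201.9]
tcp_rot: [3.14, -0.004, 1.573]
ft_force: [-0.2, 0.5, 0.1]
opening: 0.673
```

Emit:
{"fn": "arm_command", "kwargs": {
  "targets": [
    [[0, 0, 0], [0, 0, -0.01], 80],
    [[0, 0, 0], [0, 0, -0.03], 80],
    [[0, 0, 0], [0, 0, -0.06], 80],
    [[0, 0, 0], [0, 0, -0.1], 80],
    [[0, 0, 0], [0, -0.03, -0.13], 80],
    [[0, 0, 0], [0, -0.07, -0.15], 80],
    [[0, 0, 0], [0, -0.12, -0.15], 80],
    [[0, 0, 0], [0, -0.12, -0.15], 80]
  ]
}}

```text
t: 16.5
eef_pos: [590.5, 35.2, 353.5]
tcp_rot: [3.141, -0.004, 1.574]
ft_force: [1.3, -0.6, -0.7]
opening: 0.685
```

Run:
```python
from plan import *
s=env.state(); print(s["eef_pos"],s["opening"],s["ft_force"])
p,d=read_camera("scene"); np.savez("scene9.npz",p=p,d=d);cv2.imwrite("pics/s9.png",cv2.resize(p[80:260,240:440],(720,600),interpolation=cv2.INTER_CUBIC))
p,d=read_camera("top"); cv2.imwrite("pics/t9.png",p)
```

```text
[590.48628793  35.2243694  353.47032506] 0.6851909465948081 [ 1.32173072 -0.59081988 -0.68211798]
```

View pics/s9.png

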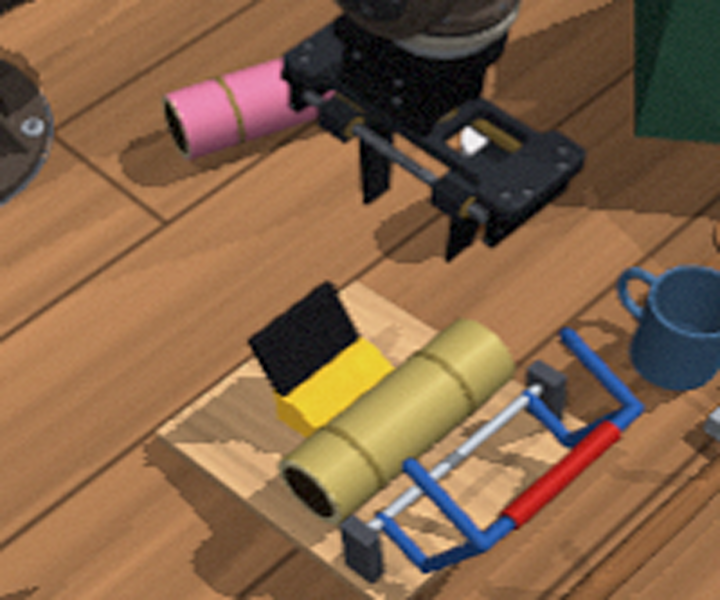

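View pics/t9.png

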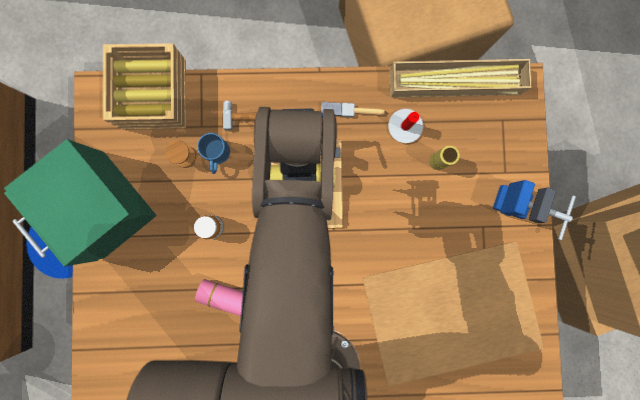

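The stop lies open with its grip at crop (565,475), the culm rests on the chock, and the bystanders are where they were. One numeric check before handing in.

Run:
```python
from h import *
v,u=np.mgrid[0:400,0:640]; c=get_calibration("scene")
def m(p,d,l):
    W=cloud(c,d,u,v); h=cv2.cvtColor(p,cv2.COLOR_BGR2HSV); X,Y,Z=W[...,0],W[...,1],W[...,2]
    q=(d>0)&(X>545)&(X<625)&(Y>-90)&(Y<160)&(Z>85)&(Z<118)&(h[...,0]>18)&(h[...,0]<34)&(h[...,1]<200); E=W[q]
    print(l,"culm",q.sum(),E.mean(0).round(1),np.percentile(E[:,0],[2,98]).round(1),np.percentile(E[:,1],[1,99]).round(1))
    y=(d>0)&(X>450)&(X<560)&(Y>-90)&(Y<160)&(Z>40)&(Z<85)&(h[...,0]>18)&(h[...,0]<34)&(h[...,1]>200)
    if y.sum()>20: print(" chock",y.sum(),W[y].mean(0).round(1),np.percentile(W[y],[1,99],axis=0).round(1).tolist())
    g=(d>0)&((h[...,0]<6)|(h[...,0]>174))&(h[...,1]>180)&(X>480)&(X<800)&(Y>-40)&(Y<120)&(Z>90); E=W[g].mean(0)-[0,0,5]
    print(" grip",E.round(1),"stop angle",np.arctan2(139-104,538-655)-np.arctan2(E[2]-104,E[0]-655))
for k in("scene0","scene5","scene9"): z=np.load(k+".npz"); m(z["p"],z["d"],k)
for i in range(3): m(*read_camera("scene"),"now")
```

```text
scene0 culm 1366 [594.4  37.6 105.3] [558.9 620.4] [-58.3 133.8]
 grip [539.   33.7 138. ] stop angle -0.00520761225609645
scene5 culm 1362 [597.5  37.3 105.9] [561.8 623.5] [-58.5 133.7]
 chock 226 [531.7  36.6  70. ] [[516.5, -5.1, 60.2], [545.4, 81.6, 78.8]]
 grip [538.7  34.3 138.1] stop angle -0.005091012642631565
scene9 culm 1522 [597.2  35.6 105.9] [562.  623.5] [-58.2 139.5]
 chock 183 [525.5  27.5  67.3] [[500.8, -6.0, 42.3], [545.3, 79.8, 78.2]]
 grip [740.   34.  196.3] stop angle 2.0243135455813315
now culm 1523 [597.2  35.3 105.8] [562.5 623.8] [-58.3 139.4]
 chock 198 [525.1  26.5  66.8] [[500.5, -6.0, 42.0], [544.8, 79.8, 77.1]]
 grip [739.3  33.7 198.5] stop angle 2.0087894138895783
now culm 1518 [597.1  35.4 106. ] [562.1 623.4] [-58.2 139.6]
 chock 184 [526.2  25.3  66. ] [[501.2, -6.1, 41.5], [544.5, 79.5, 76.9]]
 grip [737.5  33.2 200.9] stop angle 1.9854921456476504
now culm 1531 [597.2  35.7 105.8] [561.8 623.5] [-58.1 139.6]
 chock 195 [525.9  24.6  66.6] [[500.1, -6.3, 43.0], [544.9, 80.0, 77.4]]
 grip [740.3  33.7 196.1] stop angle 2.027354997441193
```

The grip height varies by a few mm between frames, so I'll wait 0.8 s and look again for rocking.

Emit:
{"fn": "arm_command", "kwargs": {
  "targets": [
    [[0, 0, 0], [0, 0, 0], 80],
    [[0, 0, 0], [0, 0, 0], 80],
    [[0, 0, 0], [0, 0, 0], 80],
    [[0, 0, 0], [0, 0, 0], 80],
    [[0, 0, 0], [0, 0, 0], 80],
    [[0, 0, 0], [0, 0, 0], 80],
    [[0, 0, 0], [0, 0, 0], 80],
    [[0, 0, 0], [0, 0, 0], 80]
  ]
}}

```text
t: 17.55
eef_pos: [595.7, 34.8, 351.6]
tcp_rot: [3.14, -0.004, 1.573]
ft_force: [-0.4, -0.1, -1.3]
opening: 0.688
```

Run:
```python
from h import *
v,u=np.mgrid[0:400,0:640]; c=get_calibration("scene")
for i in range(5):
    p,d=read_camera("scene"); h=cv2.cvtColor(p,cv2.COLOR_BGR2HSV); W=cloud(c,d,u,v)
    g=((h[...,0]<6)|(h[...,0]>174))&(h[...,1]>180)&(u>370)&(u<420)&(v>190)&(v<245)
    print(g.sum(),u[g].mean().round(2),v[g].mean().round(2),np.median(W[g],0).round(1))
```

```text
267 395.94 221.57 [743.2  35.7 195.5]
267 395.92 221.56 [743.3  36.1 195.2]
267 395.86 221.61 [743.2  35.5 195.2]
265 395.98 221.51 [743.3  36.2 195.2]
266 395.89 221.61 [743.1  35.7 195.3]
```

Still. Handing in.

```bash
python3 -c "
from h import *
env.job_done(); print(env.state()['t'])"
```

```text
the job is handed in; nothing more can be done
the job is handed in; nothing more can be done
```

The chock is set, the stop stands open on its own, and I handed the job in at about 17.8 s; no verdict is reported.

- **Chock:** I gripped it by its tab, set it on the apron and pushed it snug under the culm while the stop was shut. It sits about 4 mm off the culm's middle, and I felt 7 N when it met the culm.
- **Stop:** I then pinched the red grip and swung the stop over along its arc before letting go. My hinge estimate was a few mm off, so up to 28 N built up at the wrist during the swing; I widened the path and it fell away.

Last checks from the scene camera:
- **Stop angle:** about 2.0 rad. Three quick readings shortly after release varied by up to 5 mm in height. After a further 0.8 s, five frames agreed to within about 0.1 pixel, so it was still.
- **Culm:** about 3 mm uphill of where it started, with the chock alone holding it.
- **Contact:** I could not measure the force between culm and chock directly; the pictures show them touching.
- **Other things on the bench:** they looked unmoved in the last pictures, but I judged that by eye only.

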